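# Unmould a bracket casting from a tilted mould under the inspection camera

### The job

Swing the keeper bar fully open, about a quarter turn off the white bracket casting in the tilted mould, then draw the casting straight out of its cavity without bumping the inspection camera that hangs over it. Set it down in the shallow tray (not the deep bin) without dropping it, standing flat on its foot with its long side along the tray's long side, let go, and leave the keeper open and everything else where it is.

Things in the scene. Friction and masses are not known exactly. Their poses are not given: they have to be found in the camera images.
- cavity (a point): Centre of the cavity's mouth, in the flat face of a fixed steel mould block (110 x 116 x 26 mm) pitched 30 degrees; 85 mm above the table. z: outward normal of the face, 30 degrees from vertical, the way the casting comes out; x: up the slope; y: level along the face. The cavity is a straight-walled pocket 62 mm (x) x 52 mm (y), 10 mm deep.
- camera: Inspection camera: upright dark metal cylinder, 36 mm in diameter, 115 mm tall. Origin at the centre of its underside, 195 mm above the table, 26 mm uphill (level distance) of the cavity's centre. A gripper coming straight down on the casting hits it; one pitched with the mould, along the cavity's z, clears it. It hangs on a 20 mm mast, 290 mm high, 108 mm uphill of the cavity's centre. Fixed.
- keeper (a joint): Keeper: steel bar 12 mm wide, 6 mm thick, 1 mm above the mould's face, across the lower edge of the casting's foot. It turns about the cavity's z at (-24, -40, 0) mm in the cavity's frame. 0 = shut, pointing along +y; growing values swing its free end down the slope to -x; 1.57 rad = stop, open, along -x. Starts at 0 to 0.2. Stiff (about 1.5 N at its pin): stays where it is left.
- keeper_pin (a point): Centre of the top end of the black pin on the keeper's free end: a cylinder 12 mm in diameter standing along the cavity's z, 80 mm from the keeper's axis, from 7 mm to 40 mm above the mould's face. This point is at 40 mm. To be pinched or pushed.
- casting: White resin bracket, about 70 g, loose in the cavity. Foot 60 (x) x 50 (y) x 9 mm with one upright web 36 mm long (x from -14 to +22 mm) and 12 mm thick (y), from 9 to 47 mm above the underside. Origin: centre of the foot's underside; z up the web, x along the foot's long side. In the mould its axes are the cavity's, its underside 10 mm below the face. Grip the web across its 12 mm.
- tray: Shallow grey tray, 130 mm (x) x 110 mm (y), 20 mm high, walls 4 mm, fixed on the table. Origin at the centre of its underside, z up, x along its long side.
- tray_in (a point): Centre of the tray's inner floor.
- bin: Deep grey bin, 130 x 110 mm, 55 mm high, holding offcuts; fixed; not to be used. Origin at the centre of its underside. The tray and the bin may stand either way round.
- bottle: Bystander: amber bottle, 60 mm in diameter, 150 mm tall, origin at the centre of its underside.
- jar: Bystander: white jar, 60 mm in diameter, 70 mm tall, origin at the centre of its underside.
- ring: Bystander: white cast ring lying flat, 44 mm in diameter, 12 mm high, origin at the centre of its underside.
- screwdriver: Bystander: screwdriver lying on the table, origin below its middle.
- setblock: Bystander: steel block 50 x 30 x 25 mm, origin at the centre of its underside.
- spanner: Bystander: spanner lying on the table, origin below its middle.
Mind the look-alikes: they are no part of the job. Leave any purple look-alike of the casting alone.

How it is judged:
On the way, in this order (a step that is already met when the one before it is completed fails the run):
1. the keeper is swung open (more than 1.2 rad) (value of joint keeper above 1.2 rad), for 0.2 s.
2. the casting is drawn straight out: held by the fingers, its underside more than 8 mm above the mould's face and still in front of the cavity (within 25 mm along and across) (z of casting in the frame of cavity above 0.008 m and contact force between the fingers and casting above 0.3 N and x of casting in the frame of cavity between -0.025 and 0.025 m and y of casting in the frame of cavity between -0.025 and 0.025 m), for 0.1 s.
3. the casting is lowered onto the tray's floor (within 5 mm) while still held by the fingers, not dropped (z of casting in the frame of tray_in between -0.004 and 0.005 m and x of casting in the frame of tray between -0.045 and 0.045 m and y of casting in the frame of tray between -0.04 and 0.04 m and contact force between the fingers and casting above 0.3 N), for 0.1 s.
At the end, for the whole second after the job is handed in: The casting stands flat on the tray's floor (within 5 mm of it, tilted less than 0.08 rad), within 45 mm along and 40 mm across of the tray's centre, its long side within 0.3 rad of the tray's long side, at rest and released; the keeper is still open more than 1.1 rad (z of casting in the frame of tray_in between -0.004 and 0.005 m and x of casting in the frame of tray between -0.045 and 0.045 m and y of casting in the frame of tray between -0.04 and 0.04 m and angle between casting's own z axis and vertical below 0.08 rad and angle between the x axis of casting and the x axis of tray, either way round below 0.3 rad and linear speed of casting below 0.02 m/s and value of joint keeper above 1.1 rad); the robot touches nothing.
It fails at once if the inspection camera is bumped (more than 2 N) (contact force between camera and anything else above 2 N).
It fails at once if a bystander is moved more than 20 mm (distance of any of bottle, jar, ring, screwdriver, setblock, spanner from where it was at the start of the episode above 0.02 m).
It also fails if it takes over 61 s, if anything falls off the work surface, if the arm or the gripper's body presses on something with over 40 N, if the wrist force passes 120 N, or if a joint passes its speed limit or range.

### The arm

A 7-joint arm with a two-finger parallel gripper is mounted at the origin on the work surface. World frame = base frame: x ahead of the robot, y to its left, z up, the work surface at z = 0. Lengths are in m, angles in rad, forces in N, time in s.
With the tool pointing down it reaches from about 0.425 to 0.875 m from the base axis. Payload 4.7 kg.
Tool frame: the origin (TCP) lies at the very end of the fingers, on their centre line; the grasp point (between the pads) lies 19 mm behind it (ctrl.grasp_offset is the distance from the TCP to the grasp point, in m); z points along the fingers, y is the direction in which the jaws open and shut (so a half turn about z gives the same grasp; the last joint's range is limited). The gripper opens to 87 mm and grips with 3 to 60 N. Pads are 19 mm wide; open, the fingers measure 117 mm over their backs; the gripper's body (75 mm by 190 mm) begins 51 mm behind the grasp point.
Start: joints at [-1.198, 0.321, -0.07, 1.45, 0.023, 1.371, -0.057], TCP at [0.228, 0.609, 0.223] pointing down, gripper open.
Joint ranges: [-2.86, 2.86], [-0.3, 2.09], [-1.38, 1.24], [0.06, 2.45], [-1.56, 4.7], [0.09, 2.05], [-2.69, 2.69]. Speed limits (rad/s): [2.57, 2.57, 3.14, 3.14, 3.14, 3.14, 3.14].

### API

Orientations are given as a rotation vector (axis times angle).
In Python, from bench import ctrl gives the robot as it stands.
- The arm moves only by the shell command python3 -m creep 'ROWS' [FORCE]. ROWS is JSON, a list that holds one entry, the list of rows, each a list of 7 numbers: the opening, from 0 (shut) to 1 (fully open), then the shift along the tool's x, y, z in mm, then the turn, a rotation vector about the tool's x, y, z in rad. In form: [[[grip, dx, dy, dz, rx, ry, rz], ...]]. A call has 1 to 5 rows; each row is the pose to reach, as a shift and turn from the pose commanded when the call began, along the tool's axes at that moment; what a row does not reach only later rows make up. A row lasts 1/10 s, in which the tool goes at most 50 mm and 8.59 degrees, less where a joint would pass 70% of its speed; a pose out of reach is approached as far as the arm can. A call with a gripper value outside its range is refused whole. The fingers move at their own pace and stop on an object; FORCE is the grip in N (left out, the last holds). Time passes only in rows, so rows that repeat a pose let the fingers close. It gives the time, the measured TCP pose, the force and the opening at its end, in the units of the state.
- ctrl.get_state(): the state, without advancing time (a new reading comes with each control period).
- ctrl.get_image(name): name is "scene" or "top"; returns the picture (384x512x3 uint8, red, green, blue); there is no depth.
- ctrl.camera_params(name): a dict with "K" (3x3 intrinsics, pixels), "pose" (4x4, takes a point from camera to world coordinates). Camera axes: x right, y down, z forward; pixel columns grow to the right and rows downward; lengths in m; the calibration is good to about 2 mm. A picture is of the moment at which its call begins. camera_params takes no time and is no camera call.
- ctrl.close_job(): hands the job in, once; it reports no verdict.
The state is a dict: "time": time; "joint_positions": joint angles; "qd": joint speeds; "joint_torque": joint torques, N m; "position": TCP position; "tool_rot": TCP orientation; "ft_force": force on the tool from outside, world axes, zero at the start; "torque": the same for the moment, N m; "grip_width": opening from 0.0 (shut) to 1.0 (fully open).
Only numpy, scipy, OpenCV 4.12 (cv2) and the standard library are available. Lean on these libraries where they do the work, as an engineer would, in place of code of your own. Each camera call takes 0.05 s, during which the arm holds its last target. There are 200 camera calls.

## Working session

There is one attempt and no reset: what is moved stays moved. The work goes in short steps, Python scripts to look and compute and a shell command to move; the robot and the scene stay as the last step left them, time stands still between calls to the robot, and variables do not carry over. Pictures are saved under pics/ and viewed, about 8 in all and at most 12, crops included, and the job is handed in when it is done.

```bash
mkdir -p pics; ls
python3 - <<'E'
from bench import ctrl
import cv2,numpy as np
for n in("scene","top"):
    im=ctrl.get_image(n); cv2.imwrite(f"pics/{n}0.png",im[:,:,::-1])
    p=ctrl.camera_params(n); print(n,np.round(p["K"],1).tolist(),np.round(p["pose"],4).tolist())
s=ctrl.get_state(); print(s["time"],s["position"],s["tool_rot"],s["grip_width"],ctrl.grasp_offset)
E
```

```text
pics
scene [[369.9, 0.0, 263.3], [0.0, 369.9, 186.4], [0.0, 0.0, 1.0]] [[0.8234, 0.4577, -0.3354, 0.8304], [0.5674, -0.6612, 0.4907, -0.4497], [0.0029, -0.5943, -0.8042, 0.8413], [0.0, 0.0, 0.0, 1.0]]
top [[365.8, 0.0, 253.4], [0.0, 365.8, 195.0], [0.0, 0.0, 1.0]] [[0.0237, -0.9958, 0.0885, 0.4403], [-0.9996, -0.0252, -0.0157, 0.0148], [0.0179, -0.0881, -0.996, 1.2328], [0.0, 0.0, 0.0, 1.0]]
0.1 [0.2281354  0.60813965 0.22160829] [-5.60563703e-01 -3.09099332e+00  2.57383907e-03] 0.9987037008155017 0.0187
```

View pics/scene0.png

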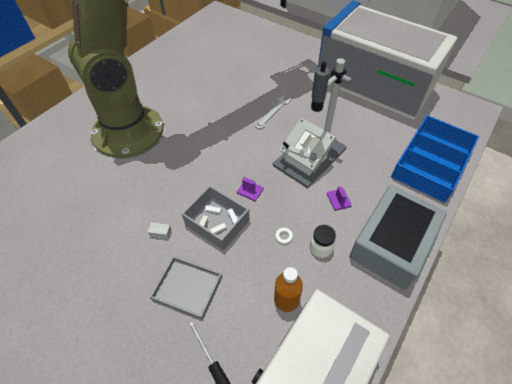

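View pics/top0.png

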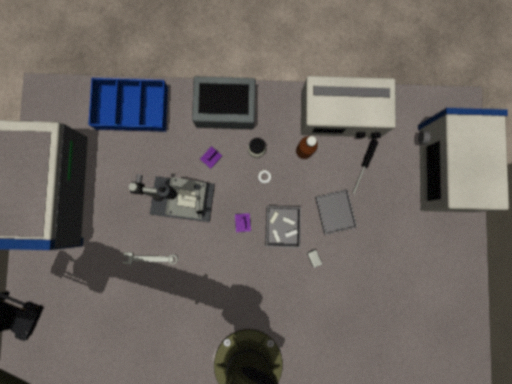

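The scene view shows the mould at about (310,150) px, the camera on its mast at (320,88), the tray at (187,287) and the bin at (216,218). In the top view the mould is at (183,198) and the tray at (335,211). Next I'll enlarge the mould.

Run:
```python
import cv2,numpy as np
a=cv2.imread("pics/scene0.png")[60:190,260:360]; b=cv2.imread("pics/top0.png")[165:230,120:225]
a=cv2.resize(a,None,fx=4.4,fy=4.4,interpolation=3); b=cv2.resize(b,None,fx=4,fy=4,interpolation=3)[:, :350]
t=cv2.imread("pics/top0.png")[180:240,305:365]; t=cv2.resize(t,None,fx=5,fy=5,interpolation=3)
c=np.zeros((600,800,3),np.uint8); c[:a.shape[0],:440]=a; c[:260,445:795]=b; c[270:570,445:745]=t
cv2.imwrite("pics/crop1.png",c)
```

```text
(no output)
```

View pics/crop1.png

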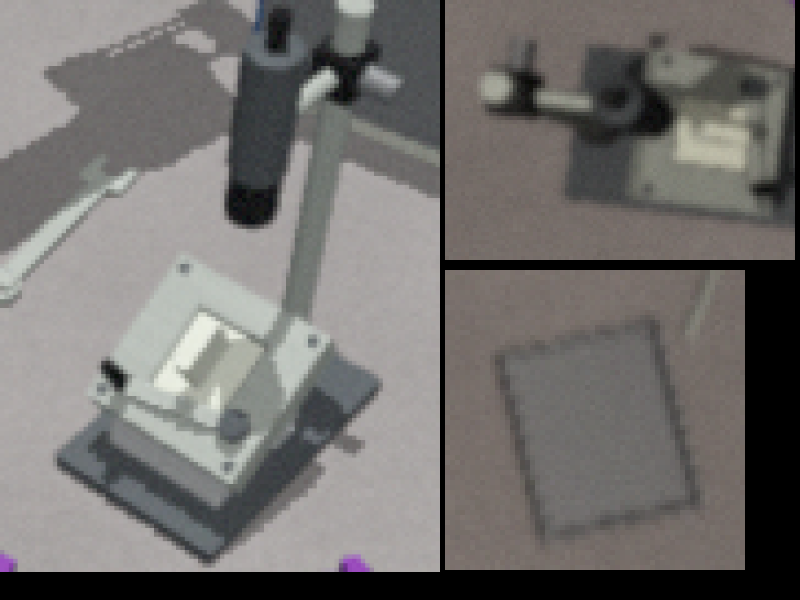

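```bash
cat > h.py <<'E'
from bench import ctrl
import cv2,numpy as np
from scipy.spatial.transform import Rotation as R
from scipy.optimize import least_squares
P={n:ctrl.camera_params(n) for n in("scene","top")}
def proj(n,p):
    T=np.linalg.inv(P[n]["pose"]); q=(T[:3,:3]@np.atleast_2d(p).T+T[:3,3:]).T@P[n]["K"].T
    return q[:,:2]/q[:,2:]
def cav(v): # x,y,yaw -> T of cavity
    T=np.eye(4); T[:3,:3]=(R.from_euler('z',v[2])*R.from_euler('y',-np.pi/6)).as_matrix(); T[:3,3]=[v[0],v[1],.085]; return T
def pt(T,p): return np.atleast_2d(p)@T[:3,:3].T+T[:3,3]
def pin(a,z=.04): return np.array([-.024-.08*np.sin(a),-.04+.08*np.cos(a),z])
def casting_pts():
    return np.array([[x,y,.047-.01] for x in(-.014,.022) for y in(-.006,.006)])
E
cat > fit.py <<'E'
from h import *
sc=lambda x,y:(260+x/4.4-.4,60+y/4.4-.4); tp=lambda x,y:(120+(x-445)/4-.4,165+y/4-.4); tt=lambda x,y:(305+(x-445)/5-.4,180+(y-270)/5-.4)
F=np.array([[1,1,0],[1,-1,0],[-1,-1,0],[-1,1,0]])*[.055,.058,0]
C=np.array([[1,1,0],[1,-1,0]])*[.031,.026,0]
So=np.array([sc(182,255),sc(330,345),sc(240,485),sc(92,392)]); To=np.array([tp(635,195),tp(648,50)])
Co=np.array([sc(205,308),sc(270,345)])
def f(v):
    T=cav(v); T0=np.eye(4); T0[:3,3]=[*v[:2],0]
    u=np.array([np.cos(v[2]),np.sin(v[2]),0]); c=np.array([v[0],v[1],0])
    r=[proj("scene",pt(T,F))-So, proj("top",pt(T,F[:2]))-To, proj("scene",pt(T,C))-Co,
       proj("scene",pt(T,pin(v[3])))-[sc(111,366)], proj("top",c+u*.108+[0,0,.29])-[tp(495,88)], proj("scene",c+u*.026+[0,0,.195])-[sc(249,205)]]
    return np.vstack(r).ravel()
r=least_squares(f,[.5,.2,np.pi/2,.1],loss='soft_l1'); print(np.round(r.x,4)); print(np.round(r.fun.reshape(-1,2),1).tolist())
B=np.array([[-1,-1,0],[1,-1,0],[1,1,0],[-1,1,0]])*[.065,.055,0]+[0,0,.02]
def tr(w): return (R.from_euler('z',w[2]).apply(B)+[w[0],w[1],0])
# top: up=+X, left=+Y
O=np.array([tt(697,503),tt(655,318),tt(500,352),tt(543,540)])
O=np.array([tt(697,503),tt(655,318),tt(500,352),tt(543,540)])
def g(w):return (proj("top",tr(w))-O).ravel()
t=least_squares(g,[.4,-.2,0.1]); print(np.round(t.x,4),np.round(t.fun.reshape(-1,2),1).tolist())
print(proj("scene",tr(t.x)).round().tolist())
np.save("cal.npy",np.r_[r.x,t.x])
im=np.hstack([cv2.resize(cv2.imread(f"pics/{n}0.png")[y:y+100,x:x+65],None,fx=6,fy=6,interpolation=3) for n,x,y in(("scene",275,90),("top",150,155))])
T=cav(r.x); 
C4=np.array([[1,1,0],[1,-1,0],[-1,-1,0],[-1,1,0]])*[.031,.026,0]
for k,(n,x,y) in enumerate((("scene",275,90),("top",150,155))):
    D=lambda p,c,cl=True: cv2.polylines(im,[((proj(n,pt(T,p))-[x,y]+.5)*6+[k*390,0]).round().astype(int)],cl,c,1)
    D(F,(0,0,255));D(C4,(0,255,0));D(casting_pts()[[0,1,3,2]],(255,0,0)); D([pin(r.x[3],.007),pin(r.x[3])],(255,0,255),False); D([[-.024,-.04,0],[-.024,-.04,.01]],(255,255,0),False)
cv2.imwrite("pics/ov1.png",im)
E
python3 fit.py
```

```text
[0.5296 0.2061 1.4928 0.1657]
[[0.0, -0.6], [1.0, -2.4], [-0.6, -0.4], [-0.7, 0.7], [0.3, 0.5], [1.6, -0.8], [-0.6, -0.5], [0.1, -0.4], [0.2, 0.1], [-0.2, -0.1], [0.9, 1.3]]
[ 0.5009 -0.2783  0.2377] [[0.9, 0.6], [0.2, -0.5], [-0.7, -0.4], [-0.4, 0.3]]
[[150.0, 295.0], [202.0, 316.0], [223.0, 272.0], [174.0, 254.0]]
```

View pics/ov1.png

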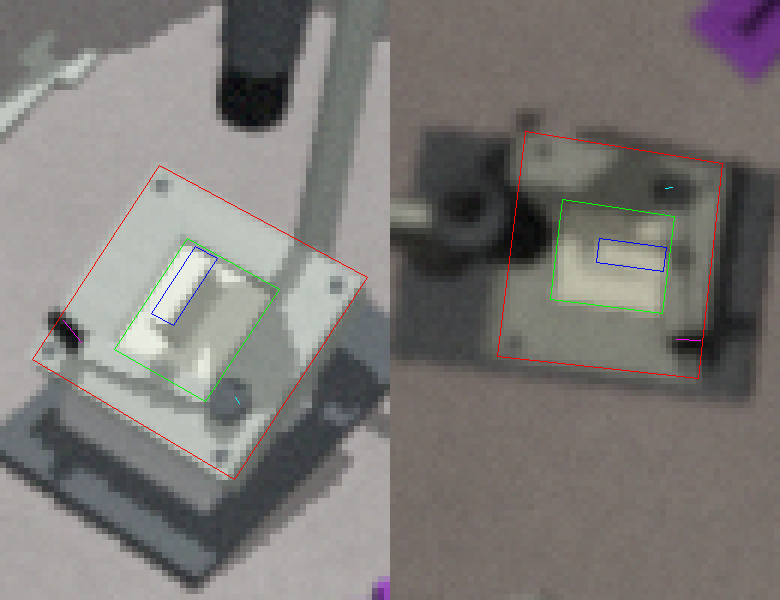

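The overlay is close, but the fitted face is about 1 px too far right in the scene view: its outline isn't centred on the screws at (160,186), (335,285), (220,457) and (48,352). I'll refit using the screws.

```bash
cat > fit2.py <<'E'
from h import *
s=lambda x,y:(275+x/6-.5,90+y/6-.5); t=lambda x,y:(150+(x-390)/6-.5,155+y/6-.5)
S=np.array([[1,1,0],[1,-1,0],[-1,-1,0],[-1,1,0]])
So=np.array([s(160,186),s(335,285),s(220,457),s(48,352)]); To=np.array([t(513,343),t(543,150)])
sc=lambda x,y:(260+x/4.4-.4,60+y/4.4-.4); tp=lambda x,y:(120+(x-445)/4-.4,165+y/4-.4)
def f(v):
    T=cav(v); u=np.array([np.cos(v[2]),np.sin(v[2]),0]); c=np.array([v[0],v[1],0]); G=S*[v[4],v[5],0]
    return np.vstack([proj("scene",pt(T,G))-So,proj("top",pt(T,G[:2]))-To,proj("scene",pt(T,pin(v[3])))-[s(58,316)],
      proj("top",c+u*.108+[0,0,.29])-[tp(495,88)], proj("scene",pt(T,[-.024,-.04,.01]))-[s(229,397)],proj("top",pt(T,[-.024,-.04,.01]))-[t(671,190)]]).ravel()
r=least_squares(f,[.53,.206,1.5,.1,.047,.05],loss='soft_l1',f_scale=.5); print(np.round(r.x,4)); print(np.round(r.fun.reshape(-1,2),1).tolist())
c=np.load("cal.npy"); c[:4]=r.x[:4]; np.save("cal.npy",c)
T=cav(r.x); st=ctrl.get_state(); Rt=R.from_rotvec(st["tool_rot"]).as_matrix()
print("pin",pt(T,pin(r.x[3])),"tool axes\n",Rt.round(3),"\ncav axes\n",T[:3,:3].round(3))
E
python3 fit2.py
```

```text
[0.5275 0.2049 1.4747 0.1535 0.0473 0.0499]
[[0.2, -0.1], [0.4, -0.1], [0.2, -0.1], [0.3, -0.1], [0.2, 0.2], [-0.2, 0.3], [0.0, 0.0], [0.3, -0.0], [-0.2, 0.0], [0.7, 0.3]]
pin [[0.48373072 0.15752308 0.10152567]] tool axes
 [[-0.936  0.351 -0.   ]
 [ 0.351  0.936 -0.002]
 [-0.    -0.002 -1.   ]] 
cav axes
 [[ 0.083 -0.995 -0.048]
 [ 0.862  0.096 -0.498]
 [ 0.5    0.     0.866]]
```

```bash
cat > d.py <<'E'
# python3 d.py cav X Y Z(mm, TCP in cavity frame) jaw(deg from tool y=-cavity y)  |  python3 d.py w X Y Z yaw (world, tool down, jaw azimuth deg)
import sys
from h import *
c=np.load("cal.npy"); a=sys.argv; p=np.array([float(v) for v in a[2:5]])/1000; j=np.radians(float(a[5]))
T=cav(c); st=ctrl.get_state(); R0=R.from_rotvec(st["tool_rot"])
if a[1]=="cav": base=np.c_[T[:3,0],-T[:3,1],-T[:3,2]]; tgt=pt(T,p)[0]; Rt=R.from_matrix(base)*R.from_euler('z',j)
else:
    y=np.array([np.cos(j),np.sin(j),0]); z=np.array([0,0,-1.]); Rt=R.from_matrix(np.c_[np.cross(y,z),y,z]); tgt=p
d=R0.inv().apply(tgt-st["position"])*1000; rv=(R0.inv()*Rt).as_rotvec()
print("t",round(st["time"],2),"delta",d.round(1),"rv",rv.round(3),"deg",np.degrees(np.linalg.norm(rv)).round(),"F",np.round(st["ft_force"],1),"grip",round(st["grip_width"],3),"q",np.round(st["joint_positions"],2),"cavpos",((st["position"]-T[:3,3])@T[:3,:3]*1000).round(1),"w",(st["position"]*1000).round(1))
E
python3 -m creep '[[[0.25,0,0,-230,0,0,0],[0.25,0,0,-230,0,0,0],[0.25,0,0,-230,0,0,0],[0.25,0,0,-230,0,0,0],[0.25,0,0,-230,0,0,0]]]' 10
python3 - <<'E'
from h import *
c=np.load("cal.npy");print(c)
print(pin(c[3])*1000)
E
for k in 45 -135; do python3 d.py cav -36 39 110 $k; done
```

```text
time: 0.6
position: [0.2283, 0.6087, 0.457]
tool_rot: [0.56, 3.09, 0.008]
ft_force: [0.5, 0.9, 0.2]
grip_width: 0.631
[ 0.52753925  0.20491533  1.47470652  0.15348556  0.50088815 -0.27833578
  0.23768678]
[-36.23069083  39.05953581  40.        ]
t 0.6 delta [-406.8 -367.8  292.9] rv [-0.16   0.604  2.039] deg 122.0 F [0.5 0.9 0.2] grip 0.631 q [-1.21  0.33 -0.06  0.97  0.02  1.83 -0.05] cavpos [509.2 336.6 135.5] w [228.3 608.7 457. ]
t 0.6 delta [-406.8 -367.8  292.9] rv [-0.525 -0.139 -1.023] deg 66.0 F [0.5 0.9 0.2] grip 0.631 q [-1.21  0.33 -0.06  0.97  0.02  1.83 -0.05] cavpos [509.2 336.6 135.5] w [228.3 608.7 457. ]
```

```bash
python3 d.py w 480 20 430 -50
```

```text
t 0.6 delta [-442.4 -463.    24.6] rv [ 0.003 -0.005  2.085] deg 119.0 F [0.5 0.9 0.2] grip 0.631 q [-1.21  0.33 -0.06  0.97  0.02  1.83 -0.05] cavpos [509.2 336.6 135.5] w [228.3 608.7 457. ]
```

```bash
python3 -m creep '[[[0.25,-442,-463,25,0,0,2.085],[0.25,-442,-463,25,0,0,2.085],[0.25,-442,-463,25,0,0,2.085],[0.25,-442,-463,25,0,0,2.085],[0.25,-442,-463,25,0,0,2.085]]]' >/dev/null;  python3 d.py w 480 20 430 -50
```

```text
t 1.1 delta [-387.7  -19.5   12.4] rv [-0.     0.     1.329] deg 76.0 F [-0.1 -0.3  0.1] grip 0.261 q [-1.03 -0.02  0.11  1.4   0.    1.76 -0.46] cavpos [310.1 216.3 233.6] w [326.8 376.7 442.3]
```

```bash
python3 -m creep '[[[0.25,-388,-20,12,0,0,1.33],[0.25,-388,-20,12,0,0,1.33],[0.25,-388,-20,12,0,0,1.33],[0.25,-388,-20,12,0,0,1.33],[0.25,-388,-20,12,0,0,1.33]]]' >/dev/null;  python3 d.py w 480 20 430 -50;python3 d.py cav -36 39 110 45
```

```text
t 1.6 delta [-106.6   88.4    4.8] rv [-0.    -0.     0.579] deg 33.0 F [ 1.2 -0.4 -0.1] grip 0.248 q [-0.79 -0.14  0.34  1.52  0.05  1.75 -0.73] cavpos [117.1  95.3 336.3] w [426.3 147.6 434.8]
t 1.6 delta [ -8.   59.  272.6] rv [0.25  0.468 0.574] deg 45.0 F [ 1.2 -0.4 -0.1] grip 0.248 q [-0.79 -0.14  0.34  1.52  0.05  1.75 -0.73] cavpos [117.1  95.3 336.3] w [426.3 147.6 434.8]
```

```bash
python3 d.py cav -36 39 250 45 | cut -c1-80
```

```text
t 1.6 delta [-76.6  72.8 151.3] rv [0.25  0.468 0.574] deg 45.0 F [ 1.2 -0.4 -0.
```

```bash
python3 -m creep '[[[0.25,-107,88,5,0.25,0.468,0.574],[0.25,-107,88,5,0.25,0.468,0.574],[0.25,-107,88,5,0.25,0.468,0.574],[0.25,-107,88,5,0.25,0.468,0.574],[0.25,-107,88,5,0.25,0.468,0.574]]]' >/dev/null;  python3 d.py cav -36 39 110 45
```

```text
t 2.1 delta [-34.8  21.8 283.8] rv [0.008 0.017 0.02 ] deg 2.0 F [-0.6  1.4 -1. ] grip 0.25 q [-0.53 -0.1   0.74  1.57 -0.44  1.7  -0.69] cavpos [  9.2  29.  393. ] w [480.6  20.1 429.9]
```

```bash
python3 -m creep '[[[0.28,-35,22,284,0.008,0.017,0.02],[0.28,-35,22,284,0.008,0.017,0.02],[0.28,-35,22,284,0.008,0.017,0.02],[0.28,-35,22,284,0.008,0.017,0.02],[0.28,-35,22,284,0.008,0.017,0.02]]]' >/dev/null; 
python3 -m creep '[[[0.28,-8,5,55,0,0,0],[0.28,-8,5,55,0,0,0],[0.28,-8,5,55,0,0,0]]]' >/dev/null;  python3 d.py cav -36 39 50 45
cat > snap.py <<'E'
import sys
from h import *
c=np.load("cal.npy");T=cav(c); n=sys.argv[1]; st=ctrl.get_state()
pics=[]
w=pt(T,[0,0,.03])[0] if len(sys.argv)<3 else np.array([c[4],c[5],.04])
for cam in("scene","top"):
    im=ctrl.get_image(cam)[:,:,::-1].copy(); u,v=proj(cam,w)[0].round().astype(int); x,y=max(u-33,0),max(v-50,0)
    pics.append(cv2.resize(im[y:y+100,x:x+66],None,fx=6,fy=6,interpolation=3))
    print(cam,"off",x,y,"tcp",((proj(cam,st["position"])[0]-[x,y]+.5)*6).round())
cv2.imwrite(f"pics/{n}.png",np.hstack(pics))
E
python3 snap.py k1
```

```text
t 2.9 delta [ 4.5 -0.3 40.1] rv [-0.     0.006  0.008] deg 1.0 F [ 0.3 -0.5  0.3] grip 0.28 q [-0.6   0.03  0.67  2.07 -0.6   1.12 -0.52] cavpos [-39.2  41.7  90.1] w [478.4 130.3 143.4]
scene off 271 89 tcp [ 43. 288.]
top off 157 148 tcp [311. 396.]
```

View pics/k1.png

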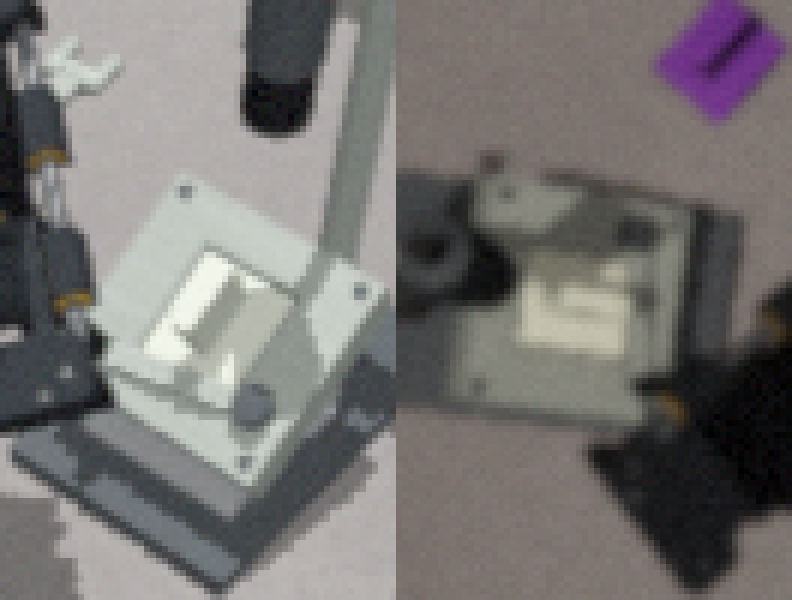

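The gripper is over the pin corner. The tips in the scene view at (30,180) and (70,300) sit either side of the predicted TCP at (43,288), clear of the camera at (275,110). Next I'll lower the open fingers around the pin.

```bash
python3 -m creep '[[[0.28,4.5,0,40,0,0.006,0.008],[0.28,4.5,0,40,0,0.006,0.008]]]' >/dev/null; python3 d.py cav -36 39 18 45
python3 -m creep '[[[0.28,0,0,11,0,0,0],[0.28,0,0,22,0,0,0],[0.28,0,0,32,0,0,0],[0.28,0,0,32,0,0,0]]]' >/dev/null; python3 d.py cav -36 39 18 45
python3 - <<'E'
from h import *
# arc steps in tool axes (jaw 45): offsets of pin from start, mm
a0=np.load("cal.npy")[3]
s=np.sqrt(.5)
for a in np.r_[np.arange(a0,1.6,.14),1.5,1.57]:
    d=(pin(a)-pin(a0))*1000; cx,cy=d[:2]
    # tool x=(cx-cy)/sqrt2 , tool y=-(cx+cy)/sqrt2
    print(round(a,2),round((cx-cy)*s,1),round(-(cx+cy)*s,1))
E
```

```text
t 3.2 delta [-1.3  0.4 31.8] rv [-0.001 -0.001  0.002] deg 0.0 F [-1.8  0.6 -0.5] grip 0.279 q [-0.61  0.09  0.65  2.09 -0.68  1.05 -0.48] cavpos [-34.8  38.3  49.8] w [484.1 153.8 110.7]
t 3.6 delta [-0.4 -0.2 -0.4] rv [-0.    -0.     0.001] deg 0.0 F [-0.2 -1.3  0.8] grip 0.279 q [-0.62  0.14  0.63  2.12 -0.74  1.   -0.44] cavpos [-35.9  38.6  17.6] w [485.3 168.9  82.3]
0.15 0.0 -0.0
0.29 -6.0 9.5
0.43 -10.5 19.7
0.57 -13.7 30.4
0.71 -15.2 41.5
0.85 -15.3 52.7
0.99 -13.7 63.8
1.13 -10.7 74.5
1.27 -6.1 84.8
1.41 -0.2 94.3
1.55 7.0 102.8
1.5 4.1 99.7
1.57 7.9 103.8
```

```bash
python3 -m creep '[[[0.28,-6,10,0,0,0,0],[0.28,-10.5,20,0,0,0,0],[0.28,-13.5,30,0,0,0,0],[0.28,-15,41,0,0,0,0],[0.28,-15,53,0,0,0,0]]]' | grep force
python3 -m creep '[[[0.28,1.5,11,0,0,0,0],[0.28,4.5,22,0,0,0,0],[0.28,9,32,0,0,0,0],[0.28,15,41,0,0,0,0],[0.28,20,50,0,0,0,0]]]' | grep force
python3 -m creep '[[[0.28,1.5,2,0,0,0,0],[0.28,1.5,2,0,0,0,0]]]' | grep force
python3 d.py cav -104 -40 18 45; python3 snap.py k2
```

```text
ft_force: [-2.8, 0.6, 1.2]
ft_force: [-1.3, 1.9, 1.8]
ft_force: [0.6, -0.1, 0.2]
t 4.8 delta [-0.4 -2.5  0.8] rv [ 0.002 -0.002  0.001] deg 0.0 F [ 0.6 -0.1  0.2] grip 0.276 q [-0.46  0.38  0.65  1.95 -0.87  1.11 -0.22] cavpos [-105.5  -42.1   18.8] w [559.8 100.6  48.5]
scene off 271 89 tcp [150. 550.]
top off 157 148 tcp [389. 254.]
```

View pics/k2.png

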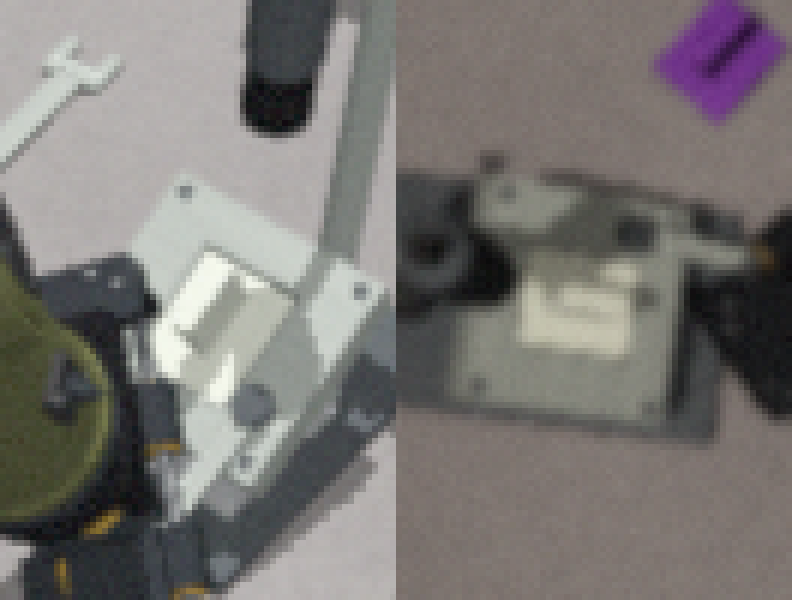

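The keeper now points down the slope: in the top view it runs from the pivot at (640,230) to the pin in the fingers near (755,258). I'll back off, lift, and turn the jaws while still downhill.

```bash
python3 -m creep '[[[0.3,0,-4,0,0,0,0],[0.4,0,-4,-30,0,0,0],[0.4,0,-4,-75,0,0,0],[0.4,0,-4,-75,0,0,0]]]' | grep force
python3 -m creep '[[[0.4,0,0,-10,0,0,-0.785],[0.4,0,0,-10,0,0,-0.785],[0.4,0,0,-10,0,0,-0.785],[0.4,0,0,-10,0,0,-0.785],[0.4,0,0,-10,0,0,-0.785]]]' | grep force
python3 d.py cav 4 0 95 0
```

```text
ft_force: [0.3, -1.1, -0.3]
ft_force: [-0.9, 0.7, 0.2]
t 5.8 delta [105.2 -40.7   8.5] rv [ 0.002 -0.001 -0.028] deg 2.0 F [-0.9  0.7  0.2] grip 0.4 q [-0.38  0.26  0.63  1.9  -0.72  1.22  0.44] cavpos [-102.3  -37.6  103.4] w [551.5  61.7 123.4]
```

Tool y is −cavity y, so the next move is (105, −41, 8).

```bash
python3 -m creep '[[[0.4,35,-14,8,0,0,-0.028],[0.4,70,-27,8,0,0,-0.028],[0.4,105,-41,8,0,0,-0.028],[0.4,105,-41,8,0,0,-0.028]]]' | grep force
python3 d.py cav 4 0 50 0; python3 snap.py k3
```

```text
ft_force: [0.7, 0.1, -0.2]
t 6.2 delta [-6.4  1.2 45.2] rv [ 0.    -0.006  0.001] deg 0.0 F [ 0.7  0.1 -0.2] grip 0.403 q [-0.55  0.09  0.56  1.95 -0.64  1.15  0.19] cavpos [10.2  1.2 95.3] w [522.6 166.4 172.6]
scene off 271 89 tcp [178. 232.]
top off 157 148 tcp [233. 301.]
```

View pics/k3.png

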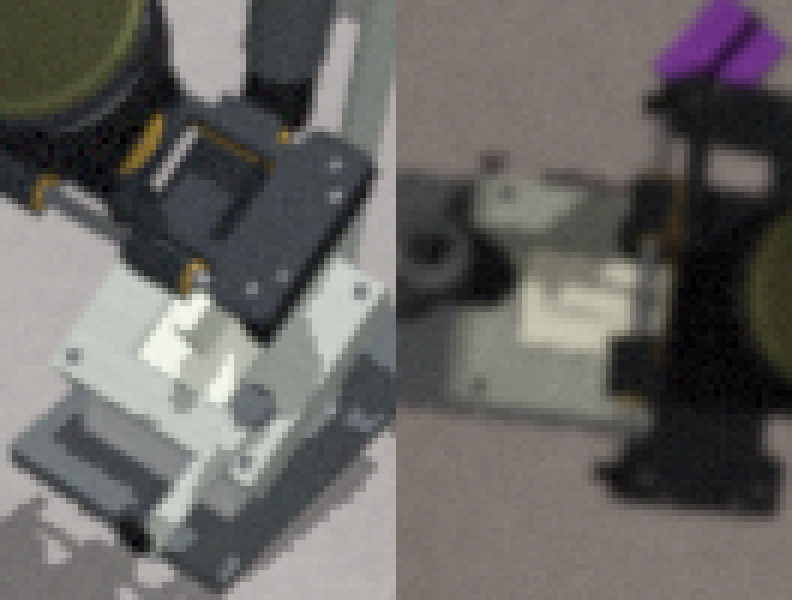

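The keeper is open: its bar runs from (255,405) to the black pin at (140,535) in the scene view. The jaws straddle the web and the camera is clear. I'll go down in stages.

```bash
python3 -m creep '[[[0.4,-6,1,22,0,-0.006,0],[0.4,-6,1,45,0,-0.006,0],[0.4,-6,1,45,0,-0.006,0]]]' | grep force
python3 d.py cav 4 0 7 0;  python3 - <<'E'
from h import *
c=np.load("cal.npy");T=cav(c)
for a in(1.2,1.3,1.4,1.5,1.57): print(a,((proj("scene",pt(T,pin(a)))[0]-[271,89]+.5)*6).round())
E
```

```text
ft_force: [-0.6, 0.3, -1.0]
t 6.6 delta [ 8.8  0.6 40.8] rv [-0.003  0.008 -0.01 ] deg 1.0 F [-0.6  0.3 -1. ] grip 0.402 q [-0.55  0.16  0.55  1.99 -0.69  1.08  0.24] cavpos [-4.5  0.5 47.9] w [524.3 177.3 124.2]
1.2 [ 92. 491.]
1.3 [102. 504.]
1.4 [114. 517.]
1.5 [127. 527.]
1.57 [137. 534.]
```

```bash
python3 -m creep '[[[0.4,0,0,0,0,0,0],[0.4,0,0,0,0,0,0],[0.4,0,0,0,0,0,0]]]' | grep force
python3 d.py cav 4 0 7 0
```

```text
ft_force: [-0.1, 0.1, 0.1]
t 6.9 delta [ 6.6 -3.  44.9] rv [ 0.004  0.005 -0.007] deg 1.0 F [-0.1  0.1  0.1] grip 0.397 q [-0.55  0.15  0.55  1.98 -0.69  1.08  0.24] cavpos [-2.4 -2.8 52. ] w [527.6 176.7 128.8]
```

```bash
for i in 1 2 3 4 5; do python3 -m creep '[[[0.4,0,0,0,0,0,0]]]' >/dev/null; python3 d.py cav 4 0 7 0 | sed 's/F.*cavpos/ /'; done
```

```text
t 7.0 delta [ 6.4 -2.7 44.6] rv [ 0.003  0.005 -0.007] deg 1.0   [-2.2 -2.5 51.6] w [527.3 177.1 128.6]
t 7.1 delta [ 6.3 -2.3 44.2] rv [ 0.003  0.005 -0.007] deg 0.0   [-2.1 -2.1 51.3] w [527.  177.4 128.3]
t 7.2 delta [ 6.3 -2.1 44. ] rv [ 0.002  0.005 -0.007] deg 0.0   [-2.1 -2.  51. ] w [526.9 177.5 128.1]
t 7.3 delta [ 6.3 -2.  43.8] rv [ 0.002  0.005 -0.007] deg 0.0   [-2.1 -1.8 50.8] w [526.7 177.6 127.9]
t 7.4 delta [ 6.4 -1.9 43.7] rv [ 0.002  0.005 -0.007] deg 0.0   [-2.2 -1.8 50.7] w [526.7 177.6 127.8]
```

```bash
python3 -m creep '[[[0.4,6,-1.5,5,0,0.005,-0.007],[0.4,6,-1.5,18,0,0.005,-0.007],[0.4,6,-1.5,32,0,0.005,-0.007],[0.4,6,-1.5,42,0,0.005,-0.007],[0.4,6,-1.5,43,0,0.005,-0.007]]]' | grep force
python3 -m creep '[[[0.4,0,0,0,0,0,0],[0.4,0,0,0,0,0,0],[0.4,0,0,0,0,0,0],[0.4,0,0,0,0,0,0],[0.4,0,0,0,0,0,0]]]' | grep force
python3 d.py cav 4 0 7 0; python3 snap.py k4
```

```text
ft_force: [-0.3, 0.1, 0.4]
ft_force: [-0.7, -0.4, -0.4]
t 8.4 delta [ 0.4 -0.6  1. ] rv [ 0.003 -0.     0.   ] deg 0.0 F [-0.7 -0.4 -0.4] grip 0.399 q [-0.57  0.21  0.52  2.01 -0.75  1.01  0.28] cavpos [ 3.6 -0.6  8. ] w [528.1 204.   93.8]
scene off 271 89 tcp [217. 313.]
top off 157 148 tcp [182. 300.]
```

View pics/k4.png

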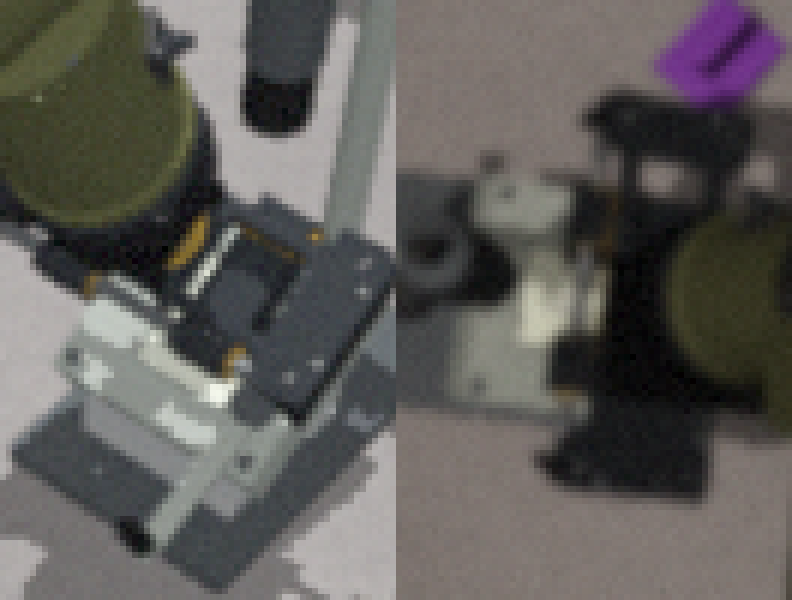

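The fingers are astride the web, with the bright foot showing beyond them at (190,385), and nothing touches the camera. Closing now.

```bash
python3 -m creep '[[[0.1,0,0,0,0,0,0],[0.05,0,0,0,0,0,0],[0.05,0,0,0,0,0,0],[0.05,0,0,0,0,0,0],[0.05,0,0,0,0,0,0]]]' 25
python3 d.py cav 4 0 7 0
```

```text
time: 9.0
position: [0.5278, 0.2042, 0.0935]
tool_rot: [-2.028, -1.841, -0.545]
ft_force: [-1.6, 0.4, 0.3]
grip_width: 0.135
t 9.0 delta [ 0.4 -0.4  0.7] rv [ 0.002 -0.     0.   ] deg 0.0 F [-1.6  0.4  0.3] grip 0.135 q [-0.57  0.21  0.52  2.01 -0.75  1.01  0.28] cavpos [ 3.6 -0.4  7.7] w [527.8 204.2  93.5]
```

```bash
python3 -m creep '[[[0.05,0,0,-4,0,0,0],[0.05,0,0,-9,0,0,0],[0.05,0,0,-15,0,0,0],[0.05,0,0,-22,0,0,0],[0.05,0,0,-30,0,0,0]]]' | egrep 'force|width'
python3 -m creep '[[[0.05,0,0,-5,0,0,0],[0.05,0,0,-10,0,0,0],[0.05,0,0,-20,0,0,0],[0.05,0,0,-40,0,0,0],[0.05,0,0,-65,0,0,0]]]' | egrep 'force|width'
python3 d.py cav 4 0 110 0; python3 snap.py k5
```

```text
ft_force: [-0.5, -0.2, -0.6]
grip_width: 0.138
ft_force: [0.4, 0.6, -1.4]
grip_width: 0.138
t 10.0 delta [ 0.6  0.6 -7.1] rv [-0.     0.001 -0.   ] deg 0.0 F [ 0.4  0.6 -1.4] grip 0.138 q [-0.54  0.09  0.57  1.94 -0.62  1.17  0.2 ] cavpos [  3.4   0.6 102.9] w [522.2 156.7 175.8]
scene off 271 89 tcp [166. 240.]
top off 157 148 tcp [252. 301.]
```

View pics/k5.png

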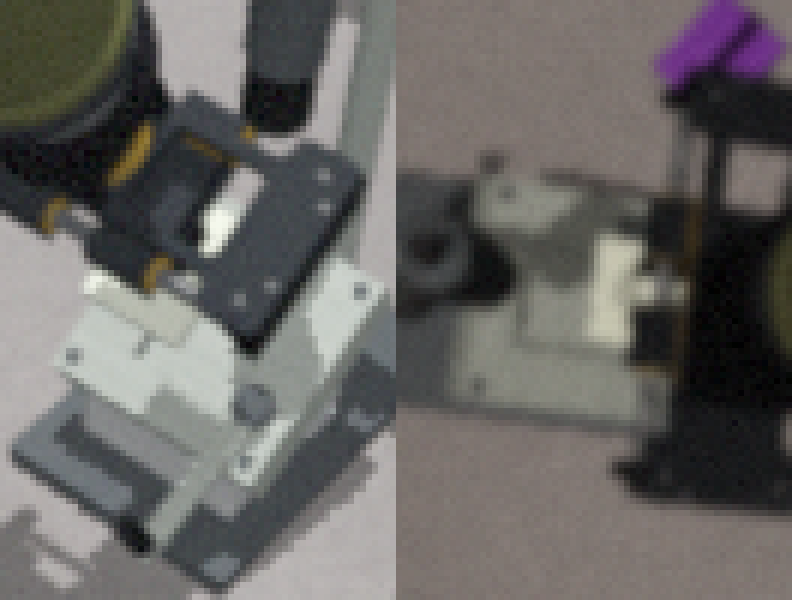

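The casting is out and held: the foot shows at (140,310) in the scene view and (615,290) in the top view, over an empty pocket. The camera and the open keeper haven't moved. Next I'll retreat further, then level the tool and move over the tray.

```bash
python3 -m creep '[[[0.05,0,0,-30,0,0,0],[0.05,0,0,-70,0,0,0],[0.05,0,0,-110,0,0,0],[0.05,0,0,-120,0,0,0]]]' | egrep 'force|width'
python3 d.py w 504 -277 260 -76.4
```

```text
ft_force: [1.2, -0.9, -0.7]
grip_width: 0.135
t 10.5 delta [-333.2   22.1 -165.7] rv [-0.317 -0.461  1.205] deg 76.0 F [ 1.2 -0.9 -0.7] grip 0.135 q [-0.5  -0.01  0.62  1.8  -0.53  1.38  0.14] cavpos [  3.5  -2.1 227. ] w [519.1  94.8 283.4]
```

```bash
python3 -m creep '[[[0.05,-35,2,-17,-0.034,-0.049,0.128],[0.05,-70,5,-35,-0.067,-0.098,0.256],[0.05,-106,7,-53,-0.1,-0.147,0.383],[0.05,-141,9,-70,-0.134,-0.196,0.511],[0.05,-177,12,-88,-0.168,-0.244,0.639]]]' | egrep 'force|width'
python3 d.py w 504 -277 260 -76.4
```

```text
ft_force: [-0.2, 0.5, -0.9]
grip_width: 0.136
t 11.0 delta [-127.4  117.1  -35.1] rv [-0.152 -0.208  0.565] deg 36.0 F [-0.2  0.5 -0.9] grip 0.136 q [-0.38 -0.02  0.7   1.77 -0.24  1.37 -0.4 ] cavpos [-174.3  -11.1  309.8] w [ 509.3 -100.6  266.2]
```

```bash
python3 -m creep '[[[0.05,-31,29,-9,-0.038,-0.052,0.141],[0.05,-62,58,-18,-0.076,-0.104,0.282],[0.05,-95,87,-26,-0.114,-0.156,0.424],[0.05,-127,117,-35,-0.152,-0.208,0.565],[0.05,-127,117,-35,-0.152,-0.208,0.565]]]' | egrep 'force|width'
python3 d.py w 504 -277 120 -76.4
```

```text
ft_force: [-0.1, -0.2, -0.6]
grip_width: 0.134
t 11.5 delta [  0.7  -3.9 139.2] rv [ 0.003  0.002 -0.004] deg 0.0 F [-0.1 -0.2 -0.6] grip 0.134 q [-0.26  0.18  0.83  1.61 -0.13  1.41 -0.76] cavpos [-333.3  -23.5  393.5] w [ 504.4 -280.5  259.2]
```

```bash
python3 -m creep '[[[0.05,0,-1,30,0.003,0.002,-0.004],[0.05,0,-3,70,0.003,0.002,-0.004],[0.05,0,-3,110,0.003,0.002,-0.004],[0.05,0,-3,145,0.003,0.002,-0.004],[0.05,0,-3,170,0.003,0.002,-0.004]]]' | egrep 'force|width'
python3 -m creep '[[[0.05,0,0,20,0,0,0],[0.05,0,0,35,0,0,0],[0.05,0,0,35,0,0,0],[0.05,0,0,35,0,0,0],[0.05,0,0,35,0,0,0]]]' | egrep 'force|width'
python3 d.py w 504 -277 22 -76.4; python3 snap.py p1 tray
```

```text
ft_force: [-0.2, -0.3, -0.3]
grip_width: 0.134
ft_force: [0.9, 0.1, -0.5]
grip_width: 0.137
t 12.5 delta [-3.5  3.  35.1] rv [-0.002 -0.007  0.008] deg 1.0 F [ 0.9  0.1 -0.5] grip 0.137 q [-0.19  0.37  0.76  1.85 -0.3   1.03 -0.63] cavpos [-428.   -24.9  214.9] w [ 506.5 -273.4   57.2]
scene off 153 230 tcp [211. 282.]
top off 304 161 tcp [199. 290.]
```

View pics/p1.png

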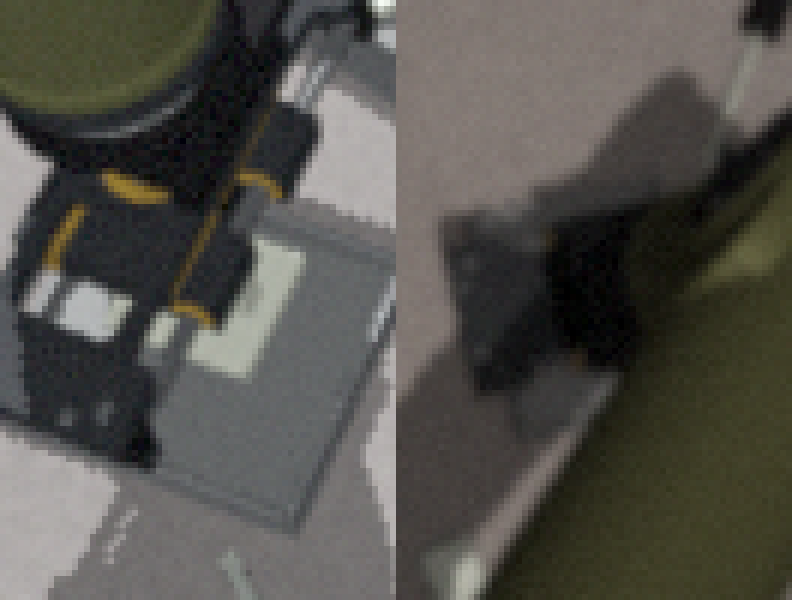

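The casting is over the tray with its foot edges parallel to the walls; the tray corner is at (295,525) in the scene view. I'll lower it until it touches.

```bash
python3 -m creep '[[[0.05,-1,1,10,-0.002,-0.007,0.008],[0.05,-3,2,20,-0.002,-0.007,0.008],[0.05,-3,2,28,-0.002,-0.007,0.008],[0.05,-3,2,30,-0.002,-0.007,0.008],[0.05,-3,2,30,-0.002,-0.007,0.008]]]' | egrep 'force|width'
python3 -m creep '[[[0.05,0,0,0,0,0,0],[0.05,0,0,0,0,0,0],[0.05,0,0,0,0,0,0]]]' | egrep 'force|width'
python3 d.py w 504 -277 22 -76.4
python3 -m creep '[[[0.05,0,0,1,0,0,0],[0.05,0,0,2,0,0,0],[0.05,0,0,2,0,0,0]]]' | egrep 'pos|force|width'
python3 -m creep '[[[0.05,0,0,1,0,0,0],[0.05,0,0,1.5,0,0,0],[0.05,0,0,1.5,0,0,0]]]' | egrep 'pos|force|width'
```

```text
ft_force: [0.3, -1.0, -1.1]
grip_width: 0.135
ft_force: [0.7, 0.2, -1.0]
grip_width: 0.137
t 13.4 delta [0.2 1.3 4.3] rv [-0.001  0.001 -0.   ] deg 0.0 F [ 0.7  0.2 -1. ] grip 0.137 q [-0.17  0.42  0.74  1.87 -0.34  0.98 -0.61] cavpos [-445.7  -22.2  189.6] w [ 503.5 -275.8   26.3]
position: [0.5031, -0.2756, 0.0239]
ft_force: [0.3, 0.5, -1.6]
grip_width: 0.138
position: [0.5031, -0.2757, 0.0224]
ft_force: [0.4, -0.4, -0.6]
grip_width: 0.137
```

```bash
for i in 1; do python3 -m creep '[[[0.05,0,0,1,0,0,0],[0.05,0,0,1,0,0,0]]]' | egrep 'pos|force'
python3 -m creep '[[[0.05,0,0,1,0,0,0],[0.05,0,0,1,0,0,0]]]' | egrep 'pos|force'; done
```

```text
position: [0.5032, -0.2757, 0.0215]
ft_force: [-0.3, -0.7, -0.7]
position: [0.5032, -0.2757, 0.0213]
ft_force: [-1.9, 0.5, 6.1]
```

```bash
python3 -m creep '[[[0.05,0,0,0.3,0,0,0],[0.05,0,0,0.3,0,0,0],[0.05,0,0,0.3,0,0,0]]]' | egrep 'pos|force'
python3 -m creep '[[[0.16,0,0,0,0,0,0],[0.22,0,0,0,0,0,0],[0.35,0,0,0,0,0,0],[0.35,0,0,0,0,0,0],[0.35,0,0,0,0,0,0]]]' | egrep 'pos|force|width'
python3 -m creep '[[[0.35,0,0,-20,0,0,0],[0.35,0,0,-50,0,0,0],[0.35,0,0,-95,0,0,0],[0.35,0,0,-140,0,0,0],[0.35,0,0,-180,0,0,0]]]' | egrep 'pos|force|width'
python3 -m creep '[[[0.35,0,0,-50,0,0,0],[0.35,0,0,-90,0,0,0],[0.35,0,0,-90,0,0,0],[0.35,0,0,-90,0,0,0]]]' | egrep 'time|pos|force|width'
python3 snap.py p2 tray
python3 - <<'E'
from h import *
for n in("scene","top"): cv2.imwrite(f"pics/{n}9.png",ctrl.get_image(n)[:,:,::-1])
a=cv2.imread("pics/p2.png"); b=cv2.imread("pics/scene9.png")
c=np.vstack([np.hstack([cv2.resize(a,(396,300)),b[180:384,100:360].repeat(1,0)[:300] if 0 else np.zeros((300,404,3),np.uint8)]),np.zeros((300,800,3),np.uint8)])
c[300:600,:400]=cv2.resize(b,(400,300)); c[300:600,400:]=cv2.resize(cv2.imread("pics/top9.png"),(400,300)); c[:300,400:600]=cv2.resize(b[100:200,255:350],(200,300))[:, :200]
cv2.imwrite("pics/end.png",c)
E
```

```text
position: [0.5033, -0.2757, 0.0213]
ft_force: [-3.2, 2.3, 8.5]
position: [0.5031, -0.2756, 0.0201]
ft_force: [-1.3, 0.3, 0.2]
grip_width: 0.332
position: [0.5036, -0.2761, 0.2024]
ft_force: [0.8, -0.2, -0.1]
grip_width: 0.35
time: 16.1
position: [0.5041, -0.2762, 0.2909]
ft_force: [0.0, 0.3, -0.2]
grip_width: 0.353
scene off 153 230 tcp [ 66. -39.]
top off 304 161 tcp [337. 269.]
```

View pics/end.png

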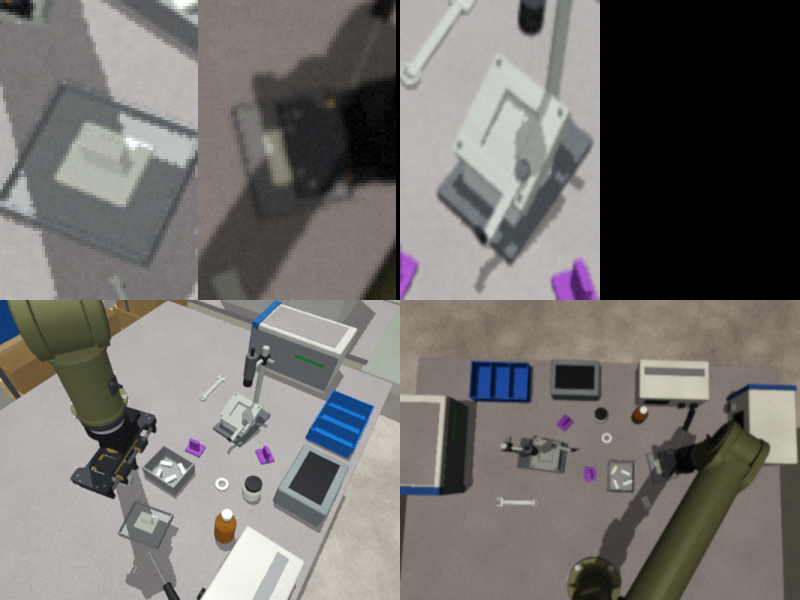

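The last picture shows the casting upright in the middle of the tray, long side along the tray's, and the gripper clear above it. The keeper is open over an empty pocket, and nothing else has visibly moved. I'm handing in.

```bash
python3 -c "
from bench import ctrl
print(ctrl.close_job())"
```

```text
the job is handed in; nothing more can be done
None
```

The casting is standing in the shallow tray, released, and the job was handed in at about 16 s. The hand-in gives no verdict, so these results are my own checks.

- **Keeper:** I swung it open with the open fingers around its pin. It reads about 1.5 rad in the pictures, close to its stop, and was still open in the last one.
- **Casting out:** I gripped the web across its 12 mm and drew it out along the cavity's axis. The tool stayed within about 4 mm sideways during the pull, and no contact with the inspection camera showed in the pictures or forces.
- **Placing:** I lowered it while still held until it touched the tray floor, with 6–8 N at the wrist. After release the last picture shows it flat, near the tray's centre and lined up with its long side.
- **Everything else:** The bystanders look unmoved and the gripper is clear at 0.29 m. The gripper hid the set block in the last scene view; I found it only in the top view, where it looks to be in its original place.
- **Disagreements:** My first fit of the mould was about 1 px (3 mm) off, and refitting on its screws corrected that. The tool position also drifted 2–3 mm for some tenths of a second after moves, so I waited for it to settle before gripping.

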